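Walk the steel check bar to its parking inlay

ROBOT

A 6-joint arm with a two-finger parallel gripper is mounted at the origin on the work surface. World frame = base frame: x ahead of the robot, y to its left, z up, the work surface at z = 0. Lengths are in mm, angles in rad, forces in N, time in s.
With the tool pointing down it reaches from about 275 to 1000 mm from the base axis. Payload 8.4 kg.
Tool frame: the origin (TCP) lies midway between the tips of the shut fingers; the grasp point (between the pads) lies 19 mm behind it (r.grip_point_offset is the distance from the TCP to the grasp point, in mm); z points along the fingers, x is the direction in which the jaws open and shut, and the axes are right-handed (so a half turn about z gives the same grasp; the last joint's range is limited). The gripper opens to 85 mm and grips with 20 to 120 N. Pads are 22 mm wide; open, the fingers measure 114 mm over their backs; the gripper's body (76 mm by 85 mm) begins 54 mm behind the grasp point. The pads swing forward as they close: fully open they stand 13 mm farther back than shut.
Start: joints at [1.252, 0.353, 1.633, -0, 1.155, -0.002], TCP at [194.703, 593.901, 231.281] pointing down, gripper open.
Joint ranges: [-2.63, 2.63], [-0.92, 2.1], [0.06, 2.66], [-1.3, 4.44], [0, 2.69], [-3.02, 3.02]. Speed limits (rad/s): [2.22, 2.22, 2.79, 3.14, 3.14, 3.14].

INTERFACE

Orientations are given as [roll, pitch, yaw] about the fixed x, y, z axes, in that order (R = Rz(yaw) Ry(pitch) Rx(roll)).
In Python, from rig import monitor, vision, sign_off, r gives the robot as it stands.
- The arm moves only by the shell command python3 -m inch 'ROWS' [FORCE]. ROWS is JSON, a list of rows, each an object with "dp": the shift along the tool's x, y, z in mm, a list of three; "angular": the turn, a rotation vector about the tool's x, y, z in rad, a list of three; "fingers": the closure in counts, from 0 (fully open) to 255 (shut). A call has 1 to 12 rows; each row is the pose to reach, as a shift and turn from the pose commanded when the call began, along the tool's axes at that moment; what a row does not reach only later rows make up. A row lasts 1/12 s, in which the tool goes at most 41.7 mm and 7.16 degrees, less where a joint would pass 70% of its speed; a pose out of reach is approached as far as the arm can. A call with a gripper value outside its range is refused whole. The fingers move at their own pace and stop on an object; FORCE is the grip in N (left out, the last holds). Time passes only in rows, so rows that repeat a pose let the fingers close. It gives the time, the measured TCP pose, the force and the opening at its end, in the units of the state.
- monitor.sense(): the state, without advancing time (a new reading comes with each control period).
- vision.grab_frame(name): name is "scene" or "top" or "wrist"; returns (picture, depth): 400x640x3 uint8, blue, green, red; 400x640 float32, mm along the optical axis (not along the pixel's ray), 0 where there is no reading.
- vision.camera_params(name): a dict with "fx", "fy", "cx", "cy" (pixels), "R" (3x3) and "t" (3): a world point X has camera coordinates R X + t. Camera axes: x right, y down, z forward; pixel columns grow to the right and rows downward; lengths in mm; the calibration is good to about 2 mm. A picture is of the moment at which its call begins: read the wrist's pose just before it. camera_params takes no time and is no camera call; for the wrist camera it gives the pose at the moment of the call.
- sign_off(): hands the job in, once; it reports no verdict.
The state is a dict: "clock": time; "qpos": joint angles; "qvel": joint speeds; "joint_efforts": joint torques, N m; "eef_pos": TCP position; "tcp_rot": TCP orientation; "contact_force": force on the tool from outside, world axes, zero at the start; "wrist_torque": the same for the moment, N m; "opening": opening from 0.0 (shut) to 1.0 (fully open).
Only numpy, scipy, OpenCV 4.12 (cv2) and the standard library are available. Lean on these libraries where they do the work, as an engineer would, in place of code of your own. Each camera call takes 0.05 s, during which the arm holds its last target.

TASK

Walk the long steel check bar (the one with a small knob on top of one end) onto its dark parking inlay, pivoting it about one end and then the other, without ever lifting it clear of the counter. First leave the plain end where it lies and swing the knob end round onto the inlay's round mark; then leave the knob end there and swing the plain end round onto the square mark, and let go.

Things in the scene. Friction and masses are not known exactly. Their poses are not given: they have to be found in the camera images.
- knob_end (a point): Knob end of the check bar, a loose square-edged steel bar (0.7 kg, 200 mm long, 20 wide, 22 high) lying flat; pinch it across its bare 20 mm width. The point is on the underside, centre line, 10 mm in from the end face, under a small steel knob (18 mm across, top 42 mm above the counter). A shorter steel bar without knob and a flat wooden stick lying about play no part.
- plain_end (a point): Plain end of the same bar: point on the underside, centre line, 10 mm in from the plain end face, 180 mm from knob_end. It starts 175 to 187 mm from the round mark, so one swing about it of some 40 to 95 degrees, the short way round, brings the knob end onto the round mark.
- round_mark (a point): Centre of the round mark (66 mm across) at one end of the dark rubber parking inlay, which is flush with the counter and has no edge to catch. The knob end belongs here.
- square_mark (a point): Centre of the square mark (60 mm across) at the inlay's other end, 180 mm from round_mark, joined to it by a dark strip 30 mm wide. The plain end belongs here: a second swing of 55 to 75 degrees, the short way round, opposite in sense to the first. Both swept sectors and 40 mm around them are clear of other things.
Mind the look-alikes: they are no part of the job. What is shaped like the part that bears knob_end but yellow is not meant.

How it is judged:
By the outcome, as a careful person would: the job done as asked, in the order asked, and still so for the second after the job is handed in, with the robot touching nothing.
It also fails if it takes over 58 s, if anything falls off the work surface, if the arm or the gripper's body presses on something with over 40 N, if the wrist force passes 120 N, or if a joint passes its speed limit or range.

## Working session

There is one attempt and no reset: what is moved stays moved. The work goes in short steps, Python scripts to look and compute and a shell command to move; the robot and the scene stay as the last step left them, time stands still between calls to the robot, and variables do not carry over. Pictures are saved under pics/ and viewed, and the job is handed in when it is done.

```bash
ls; mkdir -p pics
python3 - <<'E'
from rig import monitor, vision, r
import cv2
print(monitor.sense())
print(r.grip_point_offset)
for n in ("scene","top"):
    p,d=vision.grab_frame(n); cv2.imwrite(f"pics/{n}0.png",p)
    import numpy as np
    np.save(f"pics/{n}0d.npy",d)
    print(n,vision.camera_params(n))
E
```

```text
pics
{'clock': 0.0, 'qpos': array([ 1.25158336e+00,  3.53634483e-01,  1.63413305e+00, -2.37504899e-05,
        1.15519071e+00, -2.38337663e-03]), 'qvel': array([-5.73435151e-05,  6.87590218e-04,  2.55770275e-04, -8.52396097e-04,
       -1.92301773e-03, -1.05082780e-03]), 'joint_efforts': array([ 1.79626106e-03, -6.05240250e+01, -3.42074239e+01,  2.04429284e-05,
        9.23693151e-03,  6.07884942e-08]), 'eef_pos': array([194.57143276, 593.44569302, 230.57067429]), 'tcp_rot': array([3.14157419e+00, 1.36564147e-03, 1.25397633e+00]), 'contact_force': array([ 0.34183578,  0.5951122 , -0.08506427]), 'wrist_torque': array([0.03745541, 0.02331519, 0.01643558]), 'opening': 1.001999175477012}
18.700000000000003
scene {'fx': 410.1845551726977, 'fy': 410.1845551726977, 'cx': 321.39945006567217, 'cy': 200.26250237870568, 'R': array([[-0.84443402,  0.5353826 , -0.01722388],
       [ 0.42715699,  0.65363628, -0.62473715],
       [-0.32321525, -0.5349066 , -0.78064514]]), 't': array([ 345.44021345, -182.52069724, 1022.83123861])}
top {'fx': 443.46837758124224, 'fy': 443.46837758124224, 'cx': 316.9834074643248, 'cy': 185.8849810847511, 'R': array([[-1.15114130e-02, -9.99932123e-01, -1.79921073e-03],
       [-9.97351201e-01,  1.16108996e-02, -7.18036832e-02],
       [ 7.18196998e-02,  9.67883133e-04, -9.97417161e-01]]), 't': array([  38.46938713,  424.50205309, 1152.74354938])}
```

View pics/top0.png

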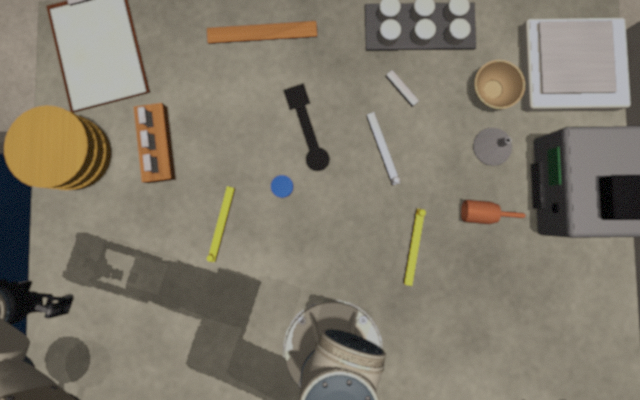

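View pics/scene0.png

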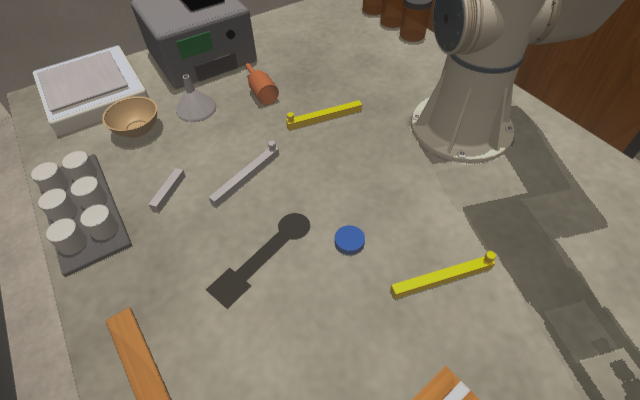

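Top view: the steel bar with a knob runs from (371,115) at its plain end to the knob at (395,181). Look-alikes: a short steel bar at (402,88), yellow knobbed bars at (221,224) and (415,246), and a wooden stick at (262,32). The inlay has its round mark at (317,159) and square mark at (297,96). I choose the grey knobbed bar at (383,148). Next I'll measure it and make a close crop.

```bash
cat > h.py <<'E'
import numpy as np, cv2
from rig import vision, monitor
def ray(n,uv,z,c=None):
    c=c or vision.camera_params(n); R=np.array(c['R']);t=np.array(c['t'])
    o=-R.T@t; d=R.T@np.array([(uv[0]-c['cx'])/c['fx'],(uv[1]-c['cy'])/c['fy'],1.])
    return o+d*(z-o[2])/d[2]
def proj(n,X):
    c=vision.camera_params(n); p=c['R']@np.array(X,float)+c['t']
    return np.array([c['fx']*p[0]/p[2]+c['cx'],c['fy']*p[1]/p[2]+c['cy']])
def comps(m,amin=30):
    k,l,s,ce=cv2.connectedComponentsWithStats(m.astype(np.uint8),connectivity=4)
    return [(i,s[i],ce[i],l==i) for i in range(1,k) if s[i][4]>=amin]
E
python3 - <<'E'
from h import *
im=cv2.imread('pics/top0.png'); 
cv2.imwrite('pics/crop0.png',cv2.resize(im[70:210,260:440],None,fx=4,fy=4,interpolation=cv2.INTER_CUBIC))
for n in('top','scene'):
    im=cv2.imread(f'pics/{n}0.png').astype(int)
    g=im.max(2)
    sat=im.max(2)-im.min(2)
    box=(slice(70,210),slice(260,440)) if n=='top' else (slice(130,320),slice(140,330))
    for nm,m in (('dark',g<55),('steel',(g>150)&(sat<35) if n=='top' else (im[...,0]>135)&(sat<35))):
        M=np.zeros(g.shape,bool);M[box]=m[box]
        for i,s,c,mm in comps(M):
            ys,xs=np.nonzero(mm); rc=cv2.minAreaRect(np.c_[xs,ys].astype(np.float32))
            print(n,nm,s,c.round(1),[np.round(x,1) for x in rc])
            print('   ',[ray(n,p,0 if nm=='dark' else 22).round(0)[:2].tolist() for p in cv2.boxPoints(rc)])
E
```

```text
top dark [ 285   85   44   85 1153] [306.7 127.4] [array([306.8, 128.2]), array([86.3, 21.5]), np.float64(71.6)]
    [[686.0, 123.0], [704.0, 68.0], [479.0, -4.0], [462.0, 51.0]]
top steel [387  71  32  34 312] [402.8  87.2] [array([402.8,  87.2]), array([41.1,  7.9]), np.float64(47.9)]
    [[720.0, -154.0], [734.0, -170.0], [651.0, -241.0], [636.0, -225.0]]
top steel [368 112  32  72 569] [383.2 147.2] [array([383.5, 147.8]), array([75.4,  8.1]), np.float64(69.4)]
    [[614.0, -100.0], [621.0, -120.0], [433.0, -185.0], [426.0, -165.0]]
scene steel [268 140   7   6  30] [271.1 142.2] [array([271.2, 142.3]), array([4.9, 5.7]), np.float64(45.0)]
    [[437.0, -194.0], [422.0, -201.0], [421.0, -185.0], [435.0, -179.0]]
scene steel [204 144   9   9  42] [208.1 149.2] [array([208., 148.]), array([8., 8.]), np.float64(90.0)]
    [[565.0, -272.0], [549.0, -261.0], [559.0, -236.0], [575.0, -247.0]]
scene steel [209 148  64  53 564] [240.1 174.6] [array([240.4, 174.3]), array([ 7.6, 77.2]), np.float64(50.5)]
    [[618.0, -118.0], [443.0, -180.0], [443.0, -157.0], [616.0, -97.0]]
scene steel [1
[... 889 characters left out ...]
teel [289 273   8   7  36] [292.6 276.3] [array([292.8, 276.3]), array([5.7, 6.4]), np.float64(45.0)]
    [[569.0, 141.0], [557.0, 137.0], [555.0, 148.0], [567.0, 152.0]]
scene steel [251 288  14  10 100] [257.  291.8] [array([257.5, 292.5]), array([ 9., 13.]), np.float64(90.0)]
    [[637.0, 124.0], [617.0, 137.0], [625.0, 152.0], [644.0, 140.0]]
scene steel [244 302   8   6  31] [247.8 304.3] [array([247.5, 304.5]), array([5., 7.]), np.float64(90.0)]
    [[659.0, 142.0], [648.0, 148.0], [653.0, 157.0], [663.0, 150.0]]
scene steel [207 314   8   6  32] [211.2 317.2] [array([210.5, 316.5]), array([5., 7.]), np.float64(90.0)]
    [[722.0, 127.0], [712.0, 134.0], [715.0, 142.0], [725.0, 136.0]]
```

View pics/crop0.png

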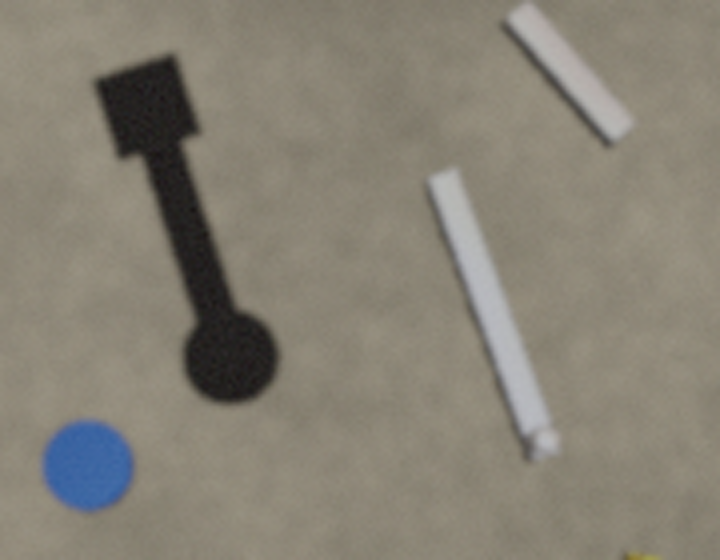

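The crop shows the grey bar with its knob at crop (543,440), plain end at (443,175), and the shorter bar without a knob at (570,75). So the choice holds. Next I'll refine the marks and the bar axis.

```bash
cat >> h.py <<'E'
def rectify(n,im,z,x0,x1,y0,y1):
    # 1 px = 1 mm map; col = x-x0, row = y-y0
    pts=[(x0,y0),(x1,y0),(x1,y1),(x0,y1)]
    src=np.float32([proj(n,(x,y,z)) for x,y in pts]); dst=np.float32([(x-x0,y-y0) for x,y in pts])
    return cv2.warpPerspective(im,cv2.getPerspectiveTransform(src,dst),(x1-x0,y1-y0),flags=cv2.INTER_CUBIC)
def bar(n,im,z=22,box=(400,760,-220,140)):
    w=rectify(n,im,z,*box).astype(int)
    m=(w.min(2)>135)&(w.max(2)-w.min(2)<40)
    out=[]
    for i,s,c,mm in comps(cv2.morphologyEx(m.astype(np.uint8),cv2.MORPH_OPEN,np.ones((5,5))),1500):
        ys,xs=np.nonzero(mm); rc=cv2.minAreaRect(np.c_[xs,ys].astype(np.float32))
        out.append((np.array(rc[0])+[box[0],box[2]],rc[1],rc[2],s[4],(cv2.boxPoints(rc)+[box[0],box[2]]).round(1).tolist()))
    return out
E
python3 - <<'E'
from h import *
for n in('top','scene'):
    im=cv2.imread(f'pics/{n}0.png')
    w=rectify(n,im,0,420,740,-60,160)
    g=w.max(2); m=(g<(60 if n=='top' else 75)).astype(np.uint8)
    k=cv2.getStructuringElement(cv2.MORPH_ELLIPSE,(43,43))
    o=cv2.morphologyEx(m,cv2.MORPH_OPEN,k)
    print(n)
    for i,s,c,mm in comps(o,500):
        # back to the true shape: original mask near blob
        ys,xs=np.nonzero(mm); rc=cv2.minAreaRect(np.c_[xs,ys].astype(np.float32))
        print(' mark',(c+[420,-60]).round(1),s[4],np.round(rc[1],1),(np.array(rc[0])+[420,-60]).round(1))
    for b in bar(n,im): print(' bar',b)
    cv2.imwrite(f'pics/rect_{n}.png',rectify(n,im,22,400,760,-220,140))
c=[(271.5,146)]
print('knob top cam', ray('top',(395.7,180.2),42))
E
```

```text
top
 mark [499.4  32.5] 2812 [58. 60.] [500.  32.]
 mark [667.9  86.1] 2746 [61.  53.2] [666.8  85.9]
 bar (array([ 688.70324707, -194.09483337]), (103.4797134399414, 21.444175720214844), 39.52263259887695, np.int32(1913), [[642.0, -218.8], [655.6, -235.3], [735.4, -169.4], [721.8, -152.9]])
 bar (array([ 522.88452911, -142.60058594]), (201.93260192871094, 22.918453216552734), 19.259292602539062, np.int32(4256), [[423.8, -165.1], [431.3, -186.7], [622.0, -120.1], [614.4, -98.5]])
scene
 mark [498.5  33.6] 3135 [61.6 62.7] [497.9  33.4]
 mark [667.2  87.2] 3121 [64.8 57.6] [665.9  86.6]
 bar (array([ 686.63299561, -193.21096992]), (104.54578399658203, 20.33694076538086), 39.35175323486328, np.int32(1888), [[639.8, -218.5], [652.7, -234.2], [733.5, -167.9], [720.6, -152.2]])
 bar (array([ 529.64578247, -137.99269104]), (183.69845581054688, 21.41766357421875), 19.3741397857666, np.int32(3656), [[439.4, -158.4], [446.6, -178.6], [619.8, -117.6], [612.7, -97.4]])
knob top cam [ 435.31240298 -169.32770033   42.        ]
```

View pics/rect_scene.png

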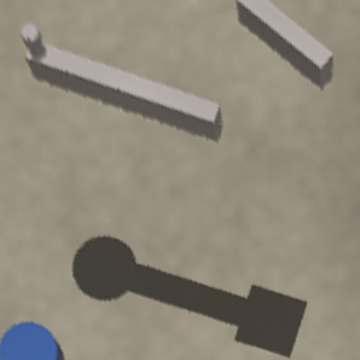

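View pics/rect_top.png

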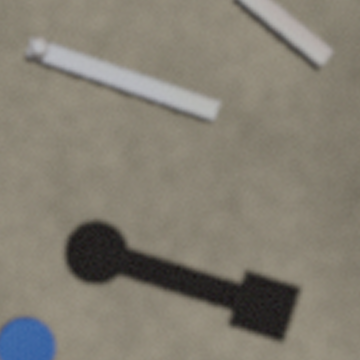

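```bash
cat > go.py <<'E'
# usage: go.py x y z yawdeg : shift/turn from the present commanded pose (taken = measured) to target
import sys,numpy as np
from rig import monitor
from scipy.spatial.transform import Rotation as Ro
a=list(map(float,sys.argv[1:]))
s=monitor.sense(); Rc=Ro.from_euler('xyz',s['tcp_rot'])
Rt=Ro.from_euler('xyz',[np.pi,0,np.radians(a[3])])
print('clock',round(s['clock'],2),'pos',s['eef_pos'].round(1),'rot deg',np.degrees(s['tcp_rot']).round(2),'F',s['contact_force'].round(1),'open',round(s['opening'],3),'q',s['qpos'].round(2))
print('dp',Rc.inv().apply(np.array(a[:3])-s['eef_pos']).round(1),'ang',(Rc.inv()*Rt).as_rotvec().round(4))
E
python3 go.py 466.1 -161.3 150 109.3
```

```text
clock 0.1 pos [194.5 593.5 230.6] rot deg [-1.800e+02  7.000e-02  7.185e+01] F [ 0.1 -0.3 -0.4] open 1.001 q [ 1.25  0.35  1.63  0.    1.16 -0.  ]
dp [-632.5  493.2   81.4] ang [-5.000e-04  1.200e-03 -6.537e-01]
```

```bash
python3 -m inch '[{"dp":[-26,20,3],"angular":[0,0,-0.027],"fingers":0},{"dp":[-52,41,6],"angular":[0,0,-0.054],"fingers":0},{"dp":[-79,61,10],"angular":[0,0,-0.08],"fingers":0},{"dp":[-105,82,13],"angular":[0,0,-0.11],"fingers":0},{"dp":[-131,102,16],"angular":[0,0,-0.135],"fingers":0},{"dp":[-158,123,20],"angular":[0,0,-0.16],"fingers":0},{"dp":[-184,143,23],"angular":[0,0,-0.19],"fingers":0},{"dp":[-210,164,26],"angular":[0,0,-0.22],"fingers":0},{"dp":[-237,185,30],"angular":[0,0,-0.245],"fingers":0},{"dp":[-263,205,33],"angular":[0,0,-0.27],"fingers":0},{"dp":[-290,226,36],"angular":[0,0,-0.3],"fingers":0},{"dp":[-316,247,40],"angular":[0,0,-0.327],"fingers":0}]' 60; python3 go.py 466.1 -161.3 150 109.3
```

```text
clock: 1.1
eef_pos: [331.0, 215.1, 191.2]
tcp_rot: [3.142, -0.0, 1.583]
contact_force: [0.1, 0.7, 0.5]
opening: 0.999
clock 1.1 pos [331.  215.1 191.2] rot deg [179.99  -0.    90.69] F [0.1 0.7 0.5] open 0.999 q [ 0.57  0.04  2.14 -0.    0.97 -1.01]
dp [-378.   130.6   41.2] ang [ 1.000e-04 -0.000e+00 -3.248e-01]
```

```bash
python3 -m inch '[{"dp":[-34,12,4],"angular":[0,0,-0.03],"fingers":0},{"dp":[-69,24,8],"angular":[0,0,-0.06],"fingers":0},{"dp":[-103,36,11],"angular":[0,0,-0.09],"fingers":0},{"dp":[-137,47,15],"angular":[0,0,-0.12],"fingers":0},{"dp":[-172,59,19],"angular":[0,0,-0.15],"fingers":0},{"dp":[-206,71,22],"angular":[0,0,-0.18],"fingers":0},{"dp":[-240,83,26],"angular":[0,0,-0.21],"fingers":0},{"dp":[-275,95,30],"angular":[0,0,-0.24],"fingers":0},{"dp":[-309,107,34],"angular":[0,0,-0.27],"fingers":0},{"dp":[-344,119,38],"angular":[0,0,-0.3],"fingers":0},{"dp":[-378,131,41],"angular":[0,0,-0.325],"fingers":0},{"dp":[-378,131,41],"angular":[0,0,-0.325],"fingers":0}]'; python3 go.py 466.1 -161.3 150 109.3
python3 - <<'E'
from h import *
c=vision.camera_params('wrist'); p,d=vision.grab_frame('wrist'); cv2.imwrite('pics/w1.png',p)
import pickle; pickle.dump(c,open('pics/w1.pkl','wb'))
for X in ((437.8,-171.2,42),(617,-108.4,22),(466.1,-161.3,22)): print(proj('wrist',X).round(0))
E
```

```text
clock: 2.1
eef_pos: [468.1, -165.0, 150.0]
tcp_rot: [3.14, 0.003, 1.905]
contact_force: [-0.5, 0.7, 0.5]
opening: 1.001
clock 2.1 pos [ 468.1 -165.   150. ] rot deg [1.7993e+02 1.5000e-01 1.0914e+02] F [-0.5  0.7  0.5] open 1.001 q [-0.34  0.25  1.98 -0.    0.9  -2.25]
dp [ 4.1 -0.6 -0. ] ang [ 0.0013  0.0026 -0.0028]
[318. 172.]
[319. 352.]
[318. 202.]
```

View pics/w1.png

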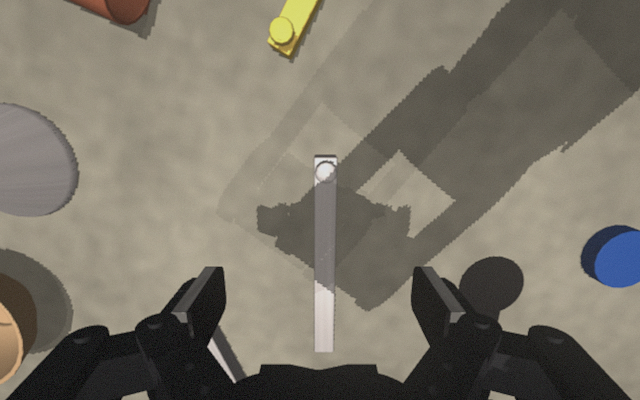

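The wrist view shows the bar upright, knob at (325,172) and plain end face at (325,352). The arm was still settling, so I'll check with the saved camera pose.

Run:
```python
from h import *
import pickle; c=pickle.load(open('pics/w1.pkl','rb'))
im=cv2.imread('pics/w1.png').astype(int)
print('knob',ray('w',(325,172),42,c).round(1),'plain face',ray('w',(324.5,352),22,c).round(1),'knob end face',ray('w',(325.5,155),22,c).round(1))
# edges of bar on rows
g=im.min(2)
for v in (300,320,340): 
    r=np.nonzero(g[v,300:350]>150)[0]+300; print(v,r.min(),r.max(),ray('w',((r.min()+r.max())/2,v),22,c).round(1))
print('grip pt->pixel check', ray('w',(321,200),22,c).round(1))
c2=vision.camera_params('wrist'); print(ray('w',(325,172),42,c2).round(1),monitor.sense()['eef_pos'])
```

```text
knob [ 437.8 -168.5   42. ] plain face [ 617.3 -105.    22. ] knob end face [ 427.2 -171.4   22. ]
300 314 333 [ 559.9 -126.4   22. ]
320 315 333 [ 581.2 -118.3   22. ]
340 315 332 [ 603.7 -110.9   22. ]
grip pt->pixel check [ 465.6 -162.    22. ]
[ 436.  -165.9   42. ] [ 466.55287045 -162.63267764  149.80972756]
```

```bash
python3 go.py 465.7 -160.1 60 109.3; python3 -m inch '[{"dp":[0,0,0],"angular":[0,0,0],"fingers":0},{"dp":[0,0,0],"angular":[0,0,0],"fingers":0},{"dp":[0,0,0],"angular":[0,0,0],"fingers":0}]';  python3 go.py 465.7 -160.1 60 109.3
python3 - <<'E'
from h import *
c=vision.camera_params('wrist'); p,d=vision.grab_frame('wrist'); im=p.astype(int); g=im.min(2)
for v in (300,320,340): 
    r=np.nonzero(g[v,295:345]>150)[0]+295; print(v,r.min(),r.max(),ray('w',((r.min()+r.max())/2,v),22,c).round(1))
cv2.imwrite('pics/w2.png',p)
E
```

```text
clock 2.15 pos [ 466.6 -162.6  149.8] rot deg [-1.8000e+02  2.0000e-02  1.0902e+02] F [-0.1  0.3  0.1] open 0.999 q [-0.34  0.25  1.99 -0.    0.9  -2.24]
dp [ 2.7  0.  89.8] ang [-0.      0.0004 -0.0049]
clock: 2.4
eef_pos: [465.3, -158.9, 150.3]
tcp_rot: [-3.141, -0.0, 1.907]
contact_force: [-0.1, -0.8, 0.3]
opening: 1.004
clock 2.4 pos [ 465.3 -158.9  150.3] rot deg [-1.7998e+02 -3.0000e-02  1.0926e+02] F [-0.1 -0.8  0.3] open 1.004 q [-0.33  0.25  1.99  0.    0.9  -2.24]
dp [-1.3  0.  90.3] ang [-0.0004 -0.0005 -0.0007]
300 307 325 [ 559.2 -126.6   22. ]
320 306 325 [ 580.9 -119.6   22. ]
340 307 325 [ 603.1 -111.3   22. ]
```

```bash
python3 -m inch '[{"dp":[-0.5,0,20],"angular":[0,0,0],"fingers":0},{"dp":[-1,0,45],"angular":[0,0,0],"fingers":0},{"dp":[-1.3,0,75],"angular":[0,0,0],"fingers":0},{"dp":[-1.3,0,100],"angular":[0,0,0],"fingers":0},{"dp":[-1.3,0,118],"angular":[0,0,0],"fingers":0},{"dp":[-1.3,0,130],"angular":[0,0,0],"fingers":0},{"dp":[-1.3,0,138],"angular":[0,0,0],"fingers":0},{"dp":[-1.3,0,143],"angular":[0,0,0],"fingers":0},{"dp":[-1.3,0,145],"angular":[0,0,0],"fingers":80},{"dp":[-1.3,0,145],"angular":[0,0,0],"fingers":120},{"dp":[-1.3,0,145],"angular":[0,0,0],"fingers":140},{"dp":[-1.3,0,145],"angular":[0,0,0],"fingers":150}]'; python3 go.py 465.7 -160.1 5 109.3
python3 - <<'E'
from h import *
p,d=vision.grab_frame('wrist');cv2.imwrite('pics/w3.png',p)
E
```

```text
clock: 3.45
eef_pos: [466.8, -161.3, 6.0]
tcp_rot: [3.141, 0.001, 1.906]
contact_force: [0.3, 0.5, 0.1]
opening: 0.451
clock 3.45 pos [ 466.8 -161.3    6. ] rot deg [1.7994e+02 5.0000e-02 1.0921e+02] F [0.3 0.5 0.1] open 0.451 q [-0.34  0.5   2.06 -0.    0.58 -2.24]
dp [ 1.5 -0.6  1. ] ang [ 0.0011  0.0009 -0.0016]
```

View pics/w3.png

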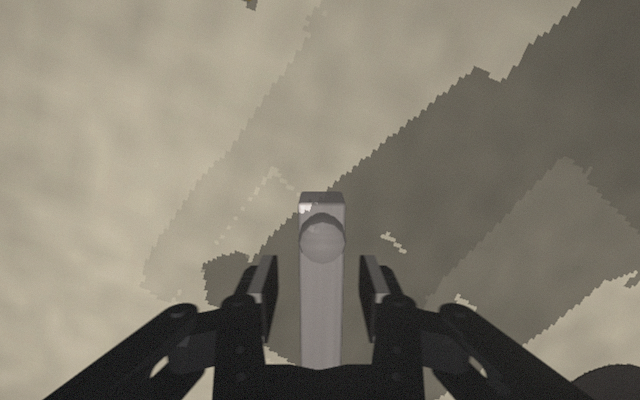

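Wrist view: the bar spans x=300–343 and is centred at 321. The pads' inner faces are at 276 and 360, the knob is at (322,238) and clear of them. I'll shift about 1 mm in +x and close.

```bash
python3 -m inch '[{"dp":[1,0,1],"angular":[0,0,0],"fingers":155},{"dp":[1,0,1],"angular":[0,0,0],"fingers":170},{"dp":[1,0,1],"angular":[0,0,0],"fingers":180},{"dp":[1,0,1],"angular":[0,0,0],"fingers":190},{"dp":[1,0,1],"angular":[0,0,0],"fingers":200},{"dp":[1,0,1],"angular":[0,0,0],"fingers":215},{"dp":[1,0,1],"angular":[0,0,0],"fingers":240},{"dp":[1,0,1],"angular":[0,0,0],"fingers":240},{"dp":[1,0,1],"angular":[0,0,0],"fingers":240}]' 80; python3 go.py 465.7 -160.1 5 109.3
python3 - <<'E'
from h import *
p,d=vision.grab_frame('wrist');cv2.imwrite('pics/w4.png',p)
p,d=vision.grab_frame('top');cv2.imwrite('pics/t4.png',p)
p,d=vision.grab_frame('scene');cv2.imwrite('pics/s4.png',p)
cv2.imwrite('pics/c4.png',np.hstack([p[90:290,150:350],cv2.imread('pics/t4.png')[60:260,270:470]]).repeat(2,0).repeat(2,1))
E
```

```text
clock: 4.25
eef_pos: [466.0, -160.3, 4.7]
tcp_rot: [3.142, 0.0, 1.906]
contact_force: [-1.2, 1.0, 6.6]
opening: 0.212
clock 4.25 pos [ 466.  -160.3    4.7] rot deg [180.     0.   109.19] F [-1.2  1.   6.6] open 0.212 q [-0.33  0.5   2.06  0.    0.58 -2.24]
dp [ 0.3 -0.2 -0.3] ang [ 0.0001  0.     -0.0019]
```

View pics/c4.png

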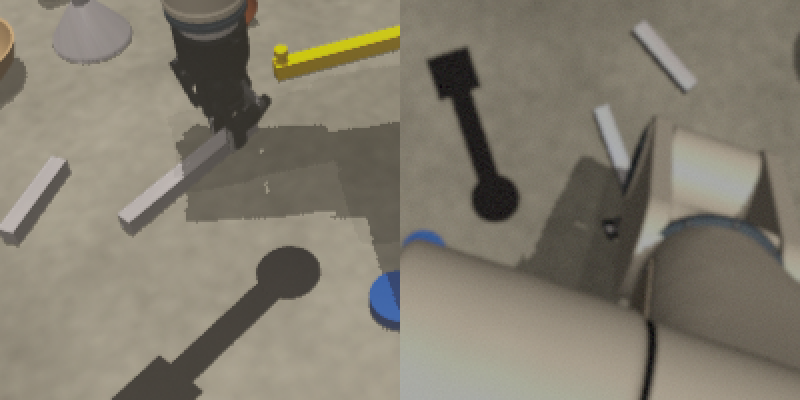

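View pics/w4.png

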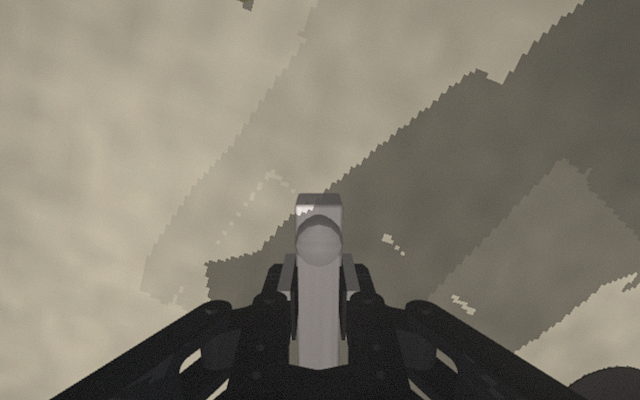

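Grasp holds. The grip is about 150 mm from the plain-end point (computed pivot ≈ (608,−111), 180 mm from the round mark) and the swing is about 72°. I'll make it in two halves.

Run:
```python
import numpy as np
for f in (1,3,6,10,14,18,22,26,30,33,35,36):
    a=np.radians(f);print(f,(150.4*np.sin(a)).round(1),(150.4*(1-np.cos(a))).round(1),a.round(4))
```

```text
1 2.6 0.0 0.0175
3 7.9 0.2 0.0524
6 15.7 0.8 0.1047
10 26.1 2.3 0.1745
14 36.4 4.5 0.2443
18 46.5 7.4 0.3142
22 56.3 11.0 0.384
26 65.9 15.2 0.4538
30 75.2 20.1 0.5236
33 81.9 24.3 0.576
35 86.3 27.2 0.6109
36 88.4 28.7 0.6283
```

```bash
python3 -m inch '[{"dp":[2.6,0,0],"angular":[0,0,0.0175],"fingers":240},{"dp":[7.9,0.2,0],"angular":[0,0,0.0524],"fingers":240},{"dp":[15.7,0.8,0],"angular":[0,0,0.1047],"fingers":240},{"dp":[26.1,2.3,0],"angular":[0,0,0.1745],"fingers":240},{"dp":[36.4,4.5,0],"angular":[0,0,0.2443],"fingers":240},{"dp":[46.5,7.4,0],"angular":[0,0,0.3142],"fingers":240},{"dp":[56.3,11,0],"angular":[0,0,0.384],"fingers":240},{"dp":[65.9,15.2,0],"angular":[0,0,0.4538],"fingers":240},{"dp":[75.2,20.1,0],"angular":[0,0,0.5236],"fingers":240},{"dp":[81.9,24.3,0],"angular":[0,0,0.576],"fingers":240},{"dp":[86.3,27.2,0],"angular":[0,0,0.6109],"fingers":240},{"dp":[88.4,28.7,0],"angular":[0,0,0.6283],"fingers":240}]'
python3 - <<'E'
from h import *
s=monitor.sense();y=s['tcp_rot'][2]; print('pivot implied',s['eef_pos'][:2]+150.4*np.array([np.sin(y),-np.cos(y)]),np.degrees(y),s['wrist_torque'])
p,d=vision.grab_frame('top');cv2.imwrite('pics/t5.png',p)
p2,d=vision.grab_frame('scene');cv2.imwrite('pics/s5.png',p2)
cv2.imwrite('pics/c5.png',np.hstack([p2[90:290,150:350],p[60:260,270:470]]).repeat(2,0).repeat(2,1))
E
```

```text
clock: 5.4
eef_pos: [464.1, -67.5, 4.6]
tcp_rot: [3.141, 0.001, 1.276]
contact_force: [-3.0, -10.0, 7.9]
opening: 0.21
pivot implied [ 607.99407579 -111.14228431] 73.11720529522903 [-1.5373954   0.47219637 -0.12893357]
```

View pics/c5.png

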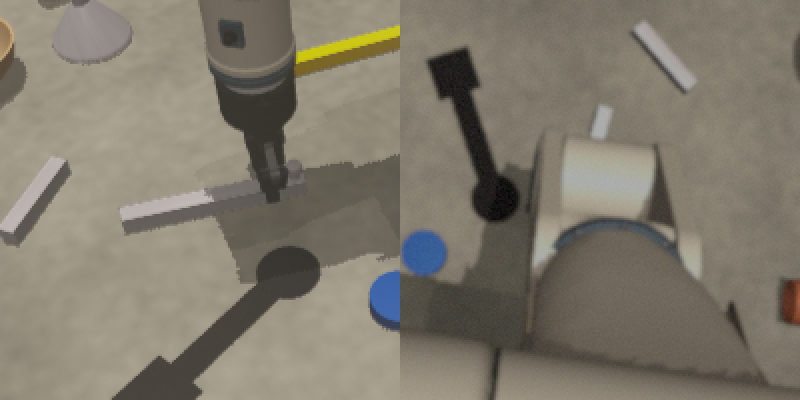

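The knob end has swung half-way, and the plain end stays at left-crop (125,220) and right-crop (602,105). I'll do the second half.

```bash
python3 -m inch '[{"dp":[2.6,0,0],"angular":[0,0,0.0175],"fingers":240},{"dp":[7.9,0.2,0],"angular":[0,0,0.0524],"fingers":240},{"dp":[15.7,0.8,0],"angular":[0,0,0.1047],"fingers":240},{"dp":[26.1,2.3,0],"angular":[0,0,0.1745],"fingers":240},{"dp":[36.4,4.5,0],"angular":[0,0,0.2443],"fingers":240},{"dp":[46.5,7.4,0],"angular":[0,0,0.3142],"fingers":240},{"dp":[56.3,11,0],"angular":[0,0,0.384],"fingers":240},{"dp":[65.9,15.2,0],"angular":[0,0,0.4538],"fingers":240},{"dp":[75.2,20.1,0],"angular":[0,0,0.5236],"fingers":240},{"dp":[81.9,24.3,0],"angular":[0,0,0.576],"fingers":240},{"dp":[86.3,27.2,0],"angular":[0,0,0.6109],"fingers":240},{"dp":[88.4,28.7,0],"angular":[0,0,0.6283],"fingers":240}]'; python3 -m inch '[{"dp":[0,0,0],"angular":[0,0,0],"fingers":240},{"dp":[0,0,0],"angular":[0,0,0],"fingers":240}]'
python3 - <<'E'
from h import *
s=monitor.sense();y=s['tcp_rot'][2]; u=np.array([np.sin(y),-np.cos(y)]);print('pivot implied',s['eef_pos'][:2]+150.4*u,'knob',s['eef_pos'][:2]-29.6*u,np.degrees(y))
p,d=vision.grab_frame('top');cv2.imwrite('pics/t6.png',p)
p2,d=vision.grab_frame('scene');cv2.imwrite('pics/s6.png',p2)
cv2.imwrite('pics/c6.png',np.hstack([p2[90:290,150:350],p[60:260,270:470]]).repeat(2,0).repeat(2,1))
E
```

```text
clock: 6.5
eef_pos: [512.9, 7.9, 4.6]
tcp_rot: [-3.138, 0.008, 0.648]
contact_force: [-17.9, -15.0, 29.5]
opening: 0.214
clock: 6.67
eef_pos: [513.1, 8.0, 4.6]
tcp_rot: [-3.138, 0.007, 0.649]
contact_force: [-13.9, -9.3, 24.7]
opening: 0.207
pivot implied [ 603.97461881 -111.77672304] knob [495.17277906  31.61839427] 37.18961020538124
```

View pics/c6.png

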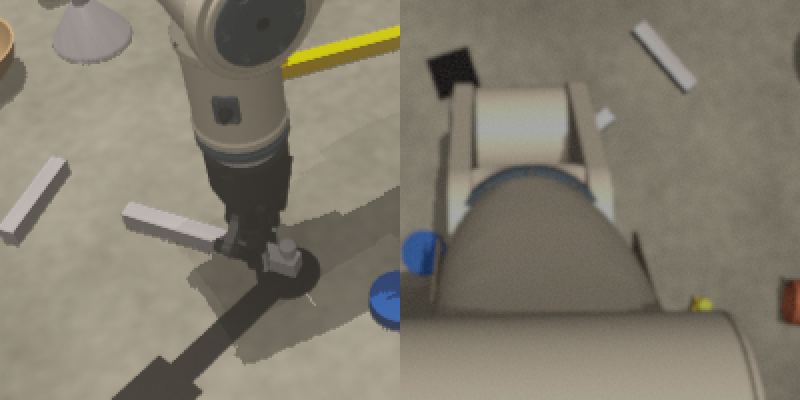

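The knob end is on the round mark (left crop (288,255)), but there is 25 N of down-pressure with rubber drag and about 4 mm of lag. I'll ease the pressure slightly and check.

```bash
python3 -m inch '[{"dp":[0,0,-0.3],"angular":[0,0,0],"fingers":240},{"dp":[0,0,-0.6],"angular":[0,0,0],"fingers":240},{"dp":[0,0,-0.6],"angular":[0,0,0],"fingers":240}]'
python3 - <<'E'
from h import *
s=monitor.sense();y=s['tcp_rot'][2]; u=np.array([np.sin(y),-np.cos(y)]);print('pivot implied',s['eef_pos'][:2]+150.4*u,'knob',s['eef_pos'][:2]-29.6*u,np.degrees(y),s['contact_force'],s['wrist_torque'],s['qpos'],s['joint_efforts'])
p,d=vision.grab_frame('scene');cv2.imwrite('pics/s7.png',p)
c=vision.camera_params('wrist');p2,d=vision.grab_frame('wrist');cv2.imwrite('pics/w7.png',p2)
cv2.imwrite('pics/c7.png',cv2.resize(p[140:290,190:340],None,fx=4,fy=4,interpolation=cv2.INTER_CUBIC))
E
```

```text
clock: 7.02
eef_pos: [513.5, 8.3, 4.7]
tcp_rot: [-3.138, 0.006, 0.648]
contact_force: [-10.3, -6.2, 12.3]
opening: 0.211
pivot implied [ 604.29673372 -111.54494735] knob [495.58728216  31.92022313] 37.15270406644927 [-10.29549707  -6.24501839  12.29009548] [-1.18224005  1.66714323 -0.30228594] [ 1.37327830e-02  5.20082850e-01  2.01567503e+00 -1.13579479e-03
  6.12191581e-01 -6.33763702e-01] [  3.42861325 -52.68729329 -23.47536385   0.99746156  -3.36399637
  -0.31453491]
```

View pics/c7.png

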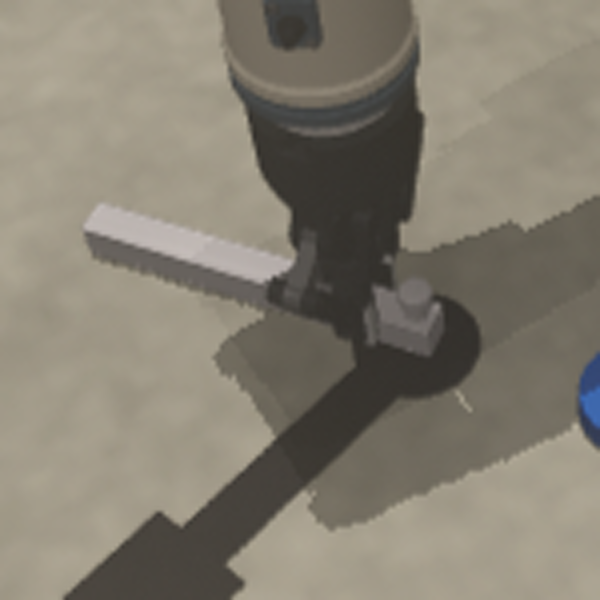

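View pics/w7.png

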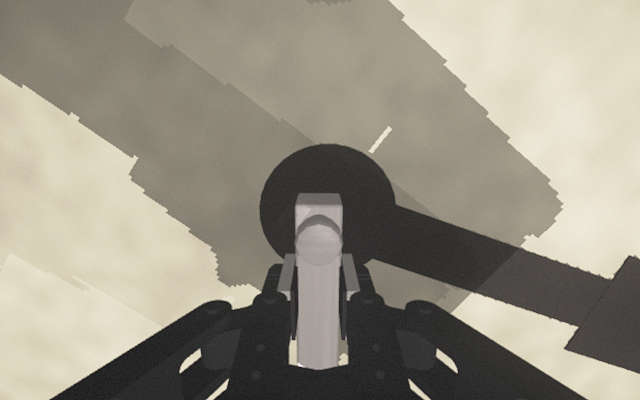

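Run:
```python
from h import *
c=vision.camera_params('wrist')
print('circle c',ray('w',(328,212),0,c),'bar end bottom',ray('w',(319,194),0,c),'top',ray('w',(319,205),22,c),'knob top',ray('w',(319.5,241),42,c))
im=cv2.imread('pics/w7.png');m=(im.max(2)<75).astype(np.uint8);m[270:]=0
# circle fit on boundary points in left/top arc
cs,_=cv2.findContours(m,cv2.RETR_EXTERNAL,cv2.CHAIN_APPROX_NONE); k=max(cs,key=cv2.contourArea)[:,0]
k=k[(k[:,0]<385)&(k[:,1]<235)&(k[:,1]<200+0*k[:,0])|((k[:,0]<275)&(k[:,1]<235))]
P=np.array([ray('w',q,0,c)[:2] for q in k.astype(float)])
A=np.c_[2*P,np.ones(len(P))];x=np.linalg.lstsq(A,(P**2).sum(1),rcond=None)[0]
print('fit',x[:2],np.sqrt(x[2]+x[:2]@x[:2]),len(P))
```

```text
circle c [499.86213513  35.56915371   0.        ] bar end bottom [490.93370044  40.08438155   0.        ] top [490.55976635  40.69445764  22.        ] knob top [495.46197692  34.6454545   42.        ]
fit [488.96957094  39.64857325] 23.00386022015252 232
```

Run:
```python
from h import *
a=ray('scene',(215.75,190.75),22);b=ray('scene',(211.5,198),22); print(a,b,(a+b)/2, np.linalg.norm(a-b))
y=np.radians(37.15);u=np.array([np.sin(y),-np.cos(y)]); print('plain pt',((a+b)/2)[:2]-10*u)
print('expected unchanged plain px', proj('scene',(608+10*u[0],-110.8+10*u[1],22)))
```

```text
[ 598.80384351 -122.18976162   22.        ] [ 614.33162704 -108.50540079   22.        ] [ 606.56773528 -115.34758121   22.        ] 20.697192875180484
plain pt [ 600.52869746 -107.37700894]
expected unchanged plain px [209.73238095 194.79479698]
```

Relative to the round mark in the same wrist view, the knob end is about 4 mm short along tool x. I'll nudge it further and ease z a little.

```bash
python3 -m inch '[{"dp":[1,0,-0.3],"angular":[0,0,0],"fingers":240},{"dp":[2,0,-0.5],"angular":[0,0,0],"fingers":240},{"dp":[3,0,-0.5],"angular":[0,0,0],"fingers":240},{"dp":[4,0,-0.5],"angular":[0,0,0],"fingers":240},{"dp":[4,0,-0.5],"angular":[0,0,0],"fingers":240}]'
python3 - <<'E'
from h import *
s=monitor.sense();y=s['tcp_rot'][2]; u=np.array([np.sin(y),-np.cos(y)]);print('pivot implied',s['eef_pos'][:2]+150.4*u,'knob',s['eef_pos'][:2]-29.6*u,np.degrees(y),s['contact_force'],s['qpos'])
E
```

```text
clock: 7.53
eef_pos: [520.0, 11.6, 5.0]
tcp_rot: [-3.141, 0.0, 0.649]
contact_force: [-1.2, -0.0, -5.0]
opening: 0.216
pivot implied [ 610.951193   -108.16258373] knob [502.13579759  35.22224713] 37.195026777044596 [-1.20085388 -0.03188947 -4.99488165] [ 1.94142358e-02  5.23901326e-01  2.00554571e+00  2.32715633e-04
  6.12730859e-01 -6.29951777e-01]
```

```bash
python3 -m inch '[{"dp":[-1,0,0.2],"angular":[0,0,0],"fingers":240},{"dp":[-2,0,0.3],"angular":[0,0,0],"fingers":240},{"dp":[-3,0,0.3],"angular":[0,0,0],"fingers":240},{"dp":[-3,0,0.3],"angular":[0,0,0],"fingers":240}]'
python3 - <<'E'
from h import *
s=monitor.sense();y=s['tcp_rot'][2]; u=np.array([np.sin(y),-np.cos(y)]);print('pivot implied',s['eef_pos'][:2]+150.4*u,'knob',s['eef_pos'][:2]-29.6*u,np.degrees(y),s['contact_force'])
c=vision.camera_params('wrist');p2,d=vision.grab_frame('wrist');cv2.imwrite('pics/w8.png',p2)
E
```

```text
clock: 7.87
eef_pos: [518.1, 9.6, 5.2]
tcp_rot: [3.141, -0.001, 0.65]
contact_force: [0.6, 0.7, -6.2]
opening: 0.211
pivot implied [ 609.14503605 -110.1666633 ] knob [500.22850769  33.14136108] 37.2354497674841 [ 0.61622665  0.73382596 -6.20519622]
```

View pics/w8.png

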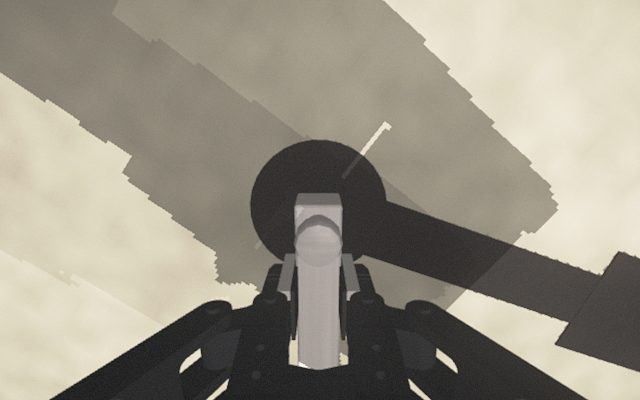

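The round mark is centred at (318,208) and the bar at x=319, so the knob end is on the mark. The arm is carrying some of the bar's weight, so I'll settle it down and release.

```bash
python3 -m inch '[{"dp":[0,0,0.4],"angular":[0,0,0],"fingers":240},{"dp":[0,0,0.6],"angular":[0,0,0],"fingers":240},{"dp":[0,0,0.6],"angular":[0,0,0],"fingers":215},{"dp":[0,0,0.4],"angular":[0,0,0],"fingers":185},{"dp":[0,0,0.4],"angular":[0,0,0],"fingers":165},{"dp":[0,0,0],"angular":[0,0,0],"fingers":150},{"dp":[0,0,0],"angular":[0,0,0],"fingers":130},{"dp":[0,0,-5],"angular":[0,0,0],"fingers":90},{"dp":[0,0,-20],"angular":[0,0,0],"fingers":60},{"dp":[0,0,-40],"angular":[0,0,0],"fingers":0},{"dp":[0,0,-70],"angular":[0,0,0],"fingers":0},{"dp":[0,0,-105],"angular":[0,0,0],"fingers":0}]'; python3 go.py 590.9 -86.1 120 37.1;  python3 - <<'E'
from h import *
p,d=vision.grab_frame('scene');cv2.imwrite('pics/s9.png',p)
for b in bar('scene',p): print(b)
cv2.imwrite('pics/c9.png',cv2.resize(p[140:290,190:340],None,fx=4,fy=4,interpolation=cv2.INTER_CUBIC))
E
```

```text
clock: 8.92
eef_pos: [516.4, 9.6, 110.3]
tcp_rot: [-3.14, 0.002, 0.649]
contact_force: [0.9, 0.3, -0.5]
opening: 1.002
clock 8.92 pos [516.4   9.6 110.3] rot deg [-1.799e+02  1.400e-01  3.720e+01] F [ 0.9  0.3 -0.5] open 1.002 q [ 0.02  0.34  1.97 -0.    0.84 -0.63]
dp [  1.4 121.2  -9.9] ang [-0.0017  0.0024  0.0018]
(array([ 605.128479  , -144.22951508]), (211.09844970703125, 214.5583953857422), 74.240478515625, np.int32(22124), [[473.2, -216.7], [679.7, -274.9], [737.0, -71.8], [530.5, -13.5]])
(array([ 697.35644531, -205.93563461]), (105.04710388183594, 54.24736785888672), 39.28940963745117, np.int32(2776), [[639.5, -218.2], [673.9, -260.2], [755.2, -193.7], [720.8, -151.7]])
(array([449.98758698, -90.48184204]), (100.66325378417969, 66.17800903320312), 0.6986943483352661, np.int32(3291), [[399.3, -58.0], [400.1, -124.2], [500.7, -123.0], [499.9, -56.8]])
(array([613.18678284, -35.88801575]), (45.6271858215332, 93.22457122802734), 9.904183387756348, np.int32(2180), [[582.7, 6.1], [598.7, -85.7], [643.7, -77.9], [627.6, 14.0]])
(array([697.79806519,  59.90487671]), (195.6637420654297, 129.453125), 40.29214859008789, np.int32(11328), [[581.3, 46.0], [665.0, -52.7], [814.3, 73.8], [730.6, 172.5]])
(array([611., 118.]), (42.0, 146.0), 90.0, np.int32(2234), [[538.0, 97.0], [684.0, 97.0], [684.0, 139.0], [538.0, 139.0]])
```

View pics/c9.png

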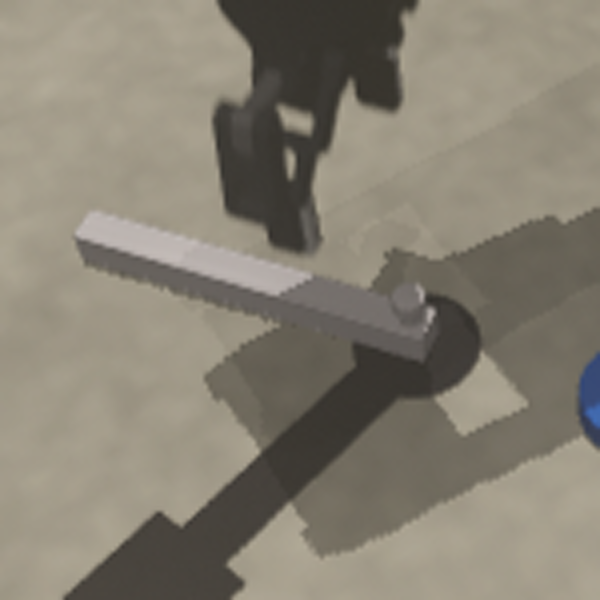

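Scene crop: the bar lies flat with its knob end on the round mark at (410,320) and the plain end at (87,225), essentially where it started. Now over to the plain end.

```bash
python3 -m inch '[{"dp":[0,10,0],"angular":[0,0,0],"fingers":0},{"dp":[0,27,0],"angular":[0,0,0],"fingers":0},{"dp":[0.5,47,0],"angular":[0,0,0],"fingers":0},{"dp":[1,69,-10],"angular":[0,0,0],"fingers":0},{"dp":[1,90,-20],"angular":[0,0,0],"fingers":0},{"dp":[1,107,-30],"angular":[0,0,0],"fingers":0},{"dp":[1,118,-38],"angular":[0,0,0],"fingers":0},{"dp":[1,121,-40],"angular":[0,0,0],"fingers":0},{"dp":[1,121,-40],"angular":[0,0,0],"fingers":0},{"dp":[1,121,-40],"angular":[0,0,0],"fingers":0}]'; python3 go.py 590.9 -86.1 120 37.1;  python3 - <<'E'
from h import *
import pickle
c=vision.camera_params('wrist');p,d=vision.grab_frame('wrist');cv2.imwrite('pics/w10.png',p);pickle.dump(c,open('pics/w10.pkl','wb'))
E
```

```text
clock: 9.8
eef_pos: [590.8, -85.7, 149.3]
tcp_rot: [-3.14, 0.001, 0.649]
contact_force: [-0.8, 0.2, 0.8]
opening: 1.0
clock 9.8 pos [590.8 -85.7 149.3] rot deg [-1.7993e+02  5.0000e-02  3.7200e+01] F [-0.8  0.2  0.8] open 1.0 q [-0.15  0.4   1.77  0.    0.98 -0.8 ]
dp [-0.1  0.4 29.3] ang [-0.0012  0.0009  0.0017]
```

View pics/w10.png

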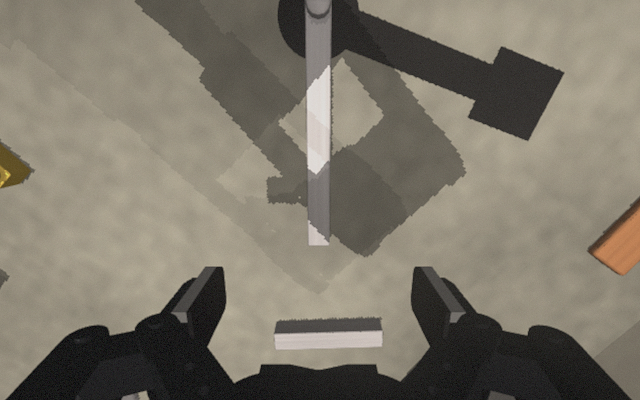

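Run:
```python
from h import *
import pickle; c=pickle.load(open('pics/w10.pkl','rb'))
pf=ray('w',(318,245),22,c); k=ray('w',(318.5,8),42,c);b=ray('w',(318,100),22,c)
print('plain face',pf,'knob',k,'mid',b, np.degrees(np.arctan2(*(pf-b)[[1,0]])))
print('dist face-knob',np.linalg.norm((pf-k)[:2]))
print('round',ray('w',(317,18),0,c),'square',ray('w',(517,94),0,c))
u=(pf-b)/np.linalg.norm(pf-b); print('plain pt',pf-10*u,'grip',pf-40*u)
```

```text
plain face [ 615.06067454 -116.78943497   22.        ] knob [503.47525668  30.7665769   42.        ] mid [538.94065892 -16.55740893  22.        ] -52.78558018403178
dist face-knob 184.99751921585155
round [499.67465114  33.7447669    0.        ] square [672.30623441  92.01742033   0.        ]
plain pt [ 609.01267893 -108.82565766   22.        ] grip [590.8686921  -84.93432571  22.        ]
```

Run:
```python
from h import *
import pickle; c=pickle.load(open('pics/w10.pkl','rb'))
f=lambda x,y:((x+.5)/4-.5+260,(y+.5)/4-.5+70)
s=ray('top',f(147.5,106.25),0);o=ray('top',f(231,356),0)
print('top',o,s,np.linalg.norm(s-o),np.degrees(np.arctan2(*(s-o)[[1,0]])))
def sq(im,cam,n,th,box):
    m=np.zeros(im.shape[:2],np.uint8); a,b,e,g=box; m[a:b,e:g]=(im.max(2)<th)[a:b,e:g]
    cs,_=cv2.findContours(m,cv2.RETR_EXTERNAL,cv2.CHAIN_APPROX_NONE); k=max(cs,key=cv2.contourArea)[:,0].astype(float)
    P=np.array([ray(n,q,0,cam)[:2] for q in k],np.float32)
    rc=cv2.minAreaRect(P); print(n,'inlay rect',np.round(rc[0],1),np.round(rc[1],1),round(rc[2],2))
    return P
sq(cv2.imread('pics/scene0.png'),None,'scene',75,(200,315,195,320))
sq(cv2.imread('pics/top0.png'),None,'top',65,(80,175,280,332))
s=ray('w',(515.5,93.5),0,c);print('wrist',s)
```

```text
top [499.25733472  31.67479216   0.        ] [670.1888434   86.23167684   0.        ] 179.4269609852741 17.70172844464044
scene inlay rect [582.3  60.7] [241.   62.2] 18.4
top inlay rect [583.1  59.9] [236.1  58.6] 18.09
wrist [670.97143152  91.51345156   0.        ]
```

Measured plain end (609,−109), knob end (500,34), square mark ≈ (670,88.5). The bar must swing about +70.8° from −52.8° to 18°. The gripper is centred over the bar (x=318), so I'll descend and pinch.

```bash
python3 -m inch '[{"dp":[0,0,20],"angular":[0,0,0],"fingers":0},{"dp":[0,0,45],"angular":[0,0,0],"fingers":0},{"dp":[0,0,75],"angular":[0,0,0],"fingers":0},{"dp":[0,0,100],"angular":[0,0,0],"fingers":0},{"dp":[0,0,118],"angular":[0,0,0],"fingers":0},{"dp":[0,0,130],"angular":[0,0,0],"fingers":0},{"dp":[0,0,137],"angular":[0,0,0],"fingers":0},{"dp":[0,0,141],"angular":[0,0,0],"fingers":80},{"dp":[0,0,143.5],"angular":[0,0,0],"fingers":120},{"dp":[0,0,143.5],"angular":[0,0,0],"fingers":140},{"dp":[0,0,143.5],"angular":[0,0,0],"fingers":160},{"dp":[0,0,143.5],"angular":[0,0,0],"fingers":160}]'; python3 go.py 590.9 -85.5 5.5 37.2
python3 - <<'E'
from h import *
p,d=vision.grab_frame('wrist');cv2.imwrite('pics/w11.png',p)
E
```

```text
clock: 10.85
eef_pos: [592.3, -86.2, 7.5]
tcp_rot: [3.141, -0.001, 0.649]
contact_force: [0.0, 0.3, -0.1]
opening: 0.373
clock 10.85 pos [592.3 -86.2   7.5] rot deg [ 1.7994e+02 -6.0000e-02  3.7210e+01] F [ 0.   0.3 -0.1] open 0.373 q [-0.15  0.6   1.83 -0.    0.71 -0.8 ]
dp [-0.7 -1.5  2. ] ang [ 0.001  -0.001   0.0001]
```

View pics/w11.png

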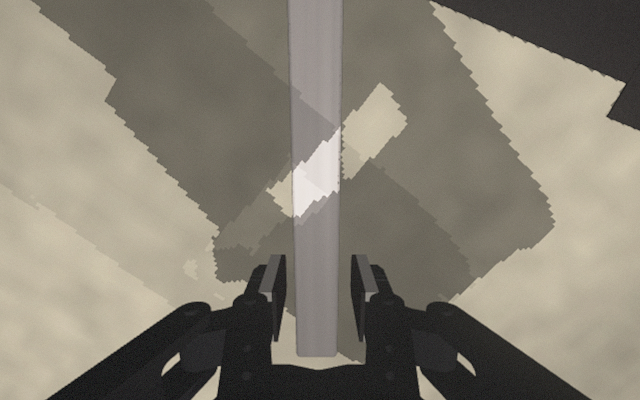

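The bar is at x≈316.5 between the pads (285 and 352), about 1 mm off. I'll correct that and close.

```bash
python3 -m inch '[{"dp":[-0.7,0,1],"angular":[0,0,0],"fingers":165},{"dp":[-0.7,0,2],"angular":[0,0,0],"fingers":175},{"dp":[-0.7,0,2],"angular":[0,0,0],"fingers":185},{"dp":[-0.7,0,2],"angular":[0,0,0],"fingers":195},{"dp":[-0.7,0,2],"angular":[0,0,0],"fingers":205},{"dp":[-0.7,0,2],"angular":[0,0,0],"fingers":220},{"dp":[-0.7,0,2],"angular":[0,0,0],"fingers":240},{"dp":[-0.7,0,2],"angular":[0,0,0],"fingers":240},{"dp":[-0.7,0,2],"angular":[0,0,0],"fingers":240}]' 80; python3 go.py 590.9 -85.5 5.5 37.2
python3 - <<'E'
from h import *
c=vision.camera_params('wrist');p,d=vision.grab_frame('wrist');cv2.imwrite('pics/w12.png',p)
E
```

```text
clock: 11.65
eef_pos: [591.3, -86.5, 4.9]
tcp_rot: [3.141, -0.0, 0.649]
contact_force: [-1.4, 1.6, 5.2]
opening: 0.209
clock 11.65 pos [591.3 -86.5   4.9] rot deg [ 1.7999e+02 -1.0000e-02  3.7210e+01] F [-1.4  1.6  5.2] open 0.209 q [-0.15  0.6   1.83  0.    0.7  -0.8 ]
dp [ 0.3 -1.1 -0.6] ang [ 0.0002 -0.0003  0.0001]
```

View pics/w12.png

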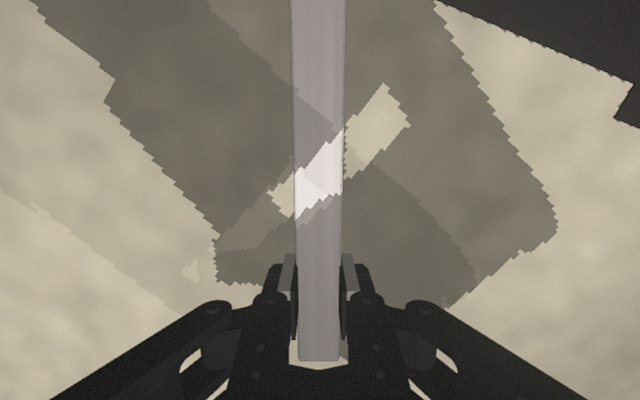

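Firm grasp. The swing about the knob end has radius ≈151 mm and opposite sense, in two halves of 35.4°.

Run:
```python
import numpy as np
for f in (1,3,6,10,14,18,22,26,29.5,32.5,34.5,35.4):
    a=np.radians(f);print(f,(151.*np.sin(a)).round(1),-(151*(1-np.cos(a))).round(1),-a.round(4))
```

```text
1 2.6 -0.0 -0.0175
3 7.9 -0.2 -0.0524
6 15.8 -0.8 -0.1047
10 26.2 -2.3 -0.1745
14 36.5 -4.5 -0.2443
18 46.7 -7.4 -0.3142
22 56.6 -11.0 -0.384
26 66.2 -15.3 -0.4538
29.5 74.4 -19.6 -0.5149
32.5 81.1 -23.6 -0.5672
34.5 85.5 -26.6 -0.6021
35.4 87.5 -27.9 -0.6178
```

```bash
python3 -m inch '[{"dp":[2.6,0,0],"angular":[0,0,-0.0175],"fingers":240},{"dp":[7.9,-0.2,0],"angular":[0,0,-0.0524],"fingers":240},{"dp":[15.8,-0.8,0],"angular":[0,0,-0.1047],"fingers":240},{"dp":[26.2,-2.3,0],"angular":[0,0,-0.1745],"fingers":240},{"dp":[36.5,-4.5,0],"angular":[0,0,-0.2443],"fingers":240},{"dp":[46.7,-7.4,0],"angular":[0,0,-0.3142],"fingers":240},{"dp":[56.6,-11,0],"angular":[0,0,-0.384],"fingers":240},{"dp":[66.2,-15.3,0],"angular":[0,0,-0.4538],"fingers":240},{"dp":[74.4,-19.6,0],"angular":[0,0,-0.5149],"fingers":240},{"dp":[81.1,-23.6,0],"angular":[0,0,-0.5672],"fingers":240},{"dp":[85.5,-26.6,0],"angular":[0,0,-0.6021],"fingers":240},{"dp":[87.5,-27.9,0],"angular":[0,0,-0.6178],"fingers":240}]'
python3 - <<'E'
from h import *
s=monitor.sense();y=s['tcp_rot'][2]; u=np.array([np.sin(y),-np.cos(y)]);print('knob',s['eef_pos'][:2]-151*u,'plain',s['eef_pos'][:2]+29*u,np.degrees(y),s['contact_force'],s['eef_pos'])
p2,d=vision.grab_frame('scene');cv2.imwrite('pics/c13.png',cv2.resize(p2[140:290,190:340],None,fx=4,fy=4,interpolation=cv2.INTER_CUBIC))
E
```

```text
clock: 12.7
eef_pos: [644.2, -12.2, 4.9]
tcp_rot: [3.141, 0.002, 1.27]
contact_force: [-2.9, -8.6, 6.4]
opening: 0.213
knob [499.91521326  32.4804406 ] plain [671.85947862 -20.76587016] 72.79371493707032 [-2.88217317 -8.61654965  6.38782155] [644.15734698 -12.18729787   4.94226823]
```

View pics/c13.png

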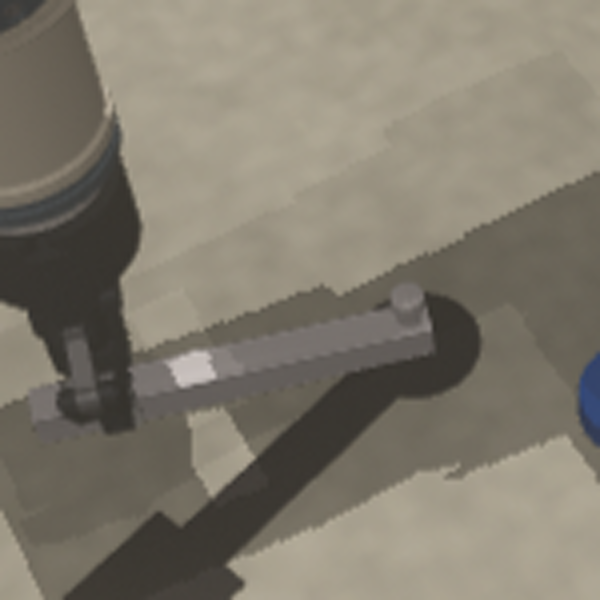

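The knob end is still on the round mark (crop (408,320)), half-way round. Second half now.

```bash
python3 -m inch '[{"dp":[2.6,0,0],"angular":[0,0,-0.0175],"fingers":240},{"dp":[7.9,-0.2,0],"angular":[0,0,-0.0524],"fingers":240},{"dp":[15.8,-0.8,0],"angular":[0,0,-0.1047],"fingers":240},{"dp":[26.2,-2.3,0],"angular":[0,0,-0.1745],"fingers":240},{"dp":[36.5,-4.5,0],"angular":[0,0,-0.2443],"fingers":240},{"dp":[46.7,-7.4,0],"angular":[0,0,-0.3142],"fingers":240},{"dp":[56.6,-11,0],"angular":[0,0,-0.384],"fingers":240},{"dp":[66.2,-15.3,-0.1],"angular":[0,0,-0.4538],"fingers":240},{"dp":[74.4,-19.6,-0.2],"angular":[0,0,-0.5149],"fingers":240},{"dp":[81.1,-23.6,-0.2],"angular":[0,0,-0.5672],"fingers":240},{"dp":[85.5,-26.6,-0.2],"angular":[0,0,-0.6021],"fingers":240},{"dp":[87.5,-27.9,-0.2],"angular":[0,0,-0.6178],"fingers":240}]';  python3 -m inch '[{"dp":[0,0,0],"angular":[0,0,0],"fingers":240},{"dp":[0,0,0],"angular":[0,0,0],"fingers":240}]'
python3 - <<'E'
from h import *
s=monitor.sense();y=s['tcp_rot'][2]; u=np.array([np.sin(y),-np.cos(y)]);print('knob',s['eef_pos'][:2]-151*u,'plain',s['eef_pos'][:2]+29*u,np.degrees(y),s['contact_force'],s['eef_pos'])
p2,d=vision.grab_frame('scene');cv2.imwrite('pics/c14.png',cv2.resize(p2[190:340,190:340],None,fx=4,fy=4,interpolation=cv2.INTER_CUBIC))
p2,d=vision.grab_frame('wrist');cv2.imwrite('pics/w14.png',p2)
E
```

```text
clock: 13.75
eef_pos: [644.0, 80.3, 4.9]
tcp_rot: [3.141, 0.001, 1.888]
contact_force: [2.0, -5.4, 1.5]
opening: 0.216
clock: 13.92
eef_pos: [643.9, 80.5, 4.9]
tcp_rot: [3.141, 0.0, 1.884]
contact_force: [2.2, 0.6, 2.1]
opening: 0.209
knob [500.29035677  33.89279436] plain [671.51303003  89.41572805] 107.96649216148263 [2.23946836 0.58695985 2.06138513] [643.92715489  80.47036651   4.94692243]
```

View pics/c14.png

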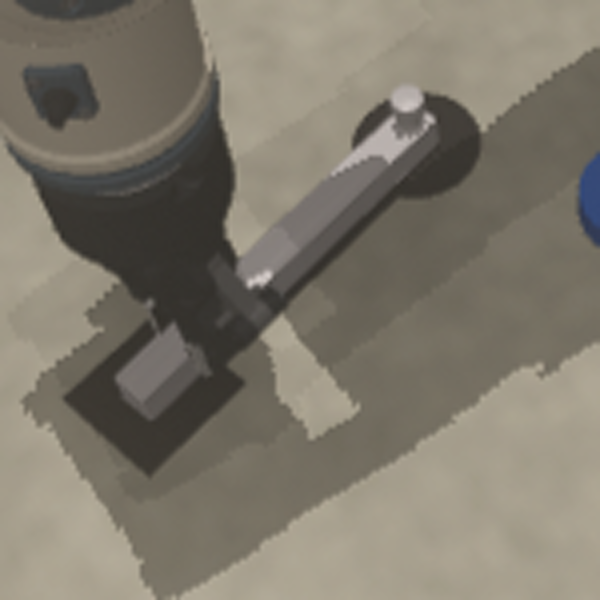

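View pics/w14.png

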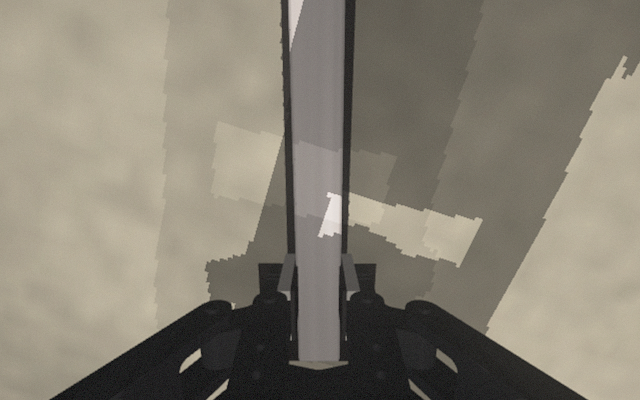

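The bar is centred on the dark strip, with dark margins on both sides of it. Its ends are on the round and square marks. Release and rise.

```bash
python3 -m inch '[{"dp":[0,0,0],"angular":[0,0,0],"fingers":215},{"dp":[0,0,0],"angular":[0,0,0],"fingers":190},{"dp":[0,0,0],"angular":[0,0,0],"fingers":170},{"dp":[0,0,0],"angular":[0,0,0],"fingers":150},{"dp":[0,0,0],"angular":[0,0,0],"fingers":130},{"dp":[0,0,-5],"angular":[0,0,0],"fingers":90},{"dp":[0,0,-20],"angular":[0,0,0],"fingers":60},{"dp":[0,0,-40],"angular":[0,0,0],"fingers":0},{"dp":[0,0,-70],"angular":[0,0,0],"fingers":0},{"dp":[0,0,-105],"angular":[0,0,0],"fingers":0},{"dp":[0,0,-140],"angular":[0,0,0],"fingers":0},{"dp":[0,0,-170],"angular":[0,0,0],"fingers":0}]';  python3 -m inch '[{"dp":[0,25,-20],"angular":[0,0,0],"fingers":0},{"dp":[0,50,-40],"angular":[0,0,0],"fingers":0},{"dp":[0,60,-50],"angular":[0,0,0],"fingers":0},{"dp":[0,60,-50],"angular":[0,0,0],"fingers":0},{"dp":[0,60,-50],"angular":[0,0,0],"fingers":0}]'
python3 - <<'E'
from h import *
import pickle
c=vision.camera_params('wrist');p,d=vision.grab_frame('wrist');cv2.imwrite('pics/w15.png',p);pickle.dump(c,open('pics/w15.pkl','wb'))
p2,d=vision.grab_frame('scene');cv2.imwrite('pics/s15.png',p2)
p2=cv2.resize(p2[190:340,190:340],None,fx=4,fy=4,interpolation=cv2.INTER_CUBIC);cv2.imwrite('pics/c15.png',p2)
E
```

```text
clock: 15.02
eef_pos: [643.6, 80.4, 177.5]
tcp_rot: [3.141, 0.0, 1.885]
contact_force: [0.7, 0.1, -0.6]
opening: 0.998
clock: 15.43
eef_pos: [700.4, 99.0, 224.9]
tcp_rot: [3.141, 0.0, 1.885]
contact_force: [0.2, -0.4, -1.1]
opening: 1.0
```

View pics/w15.png

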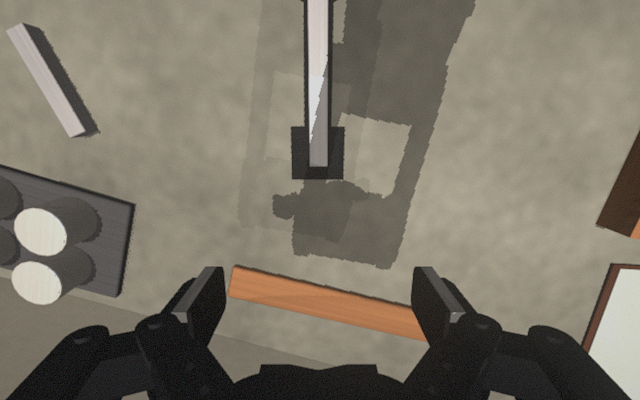

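View pics/c15.png

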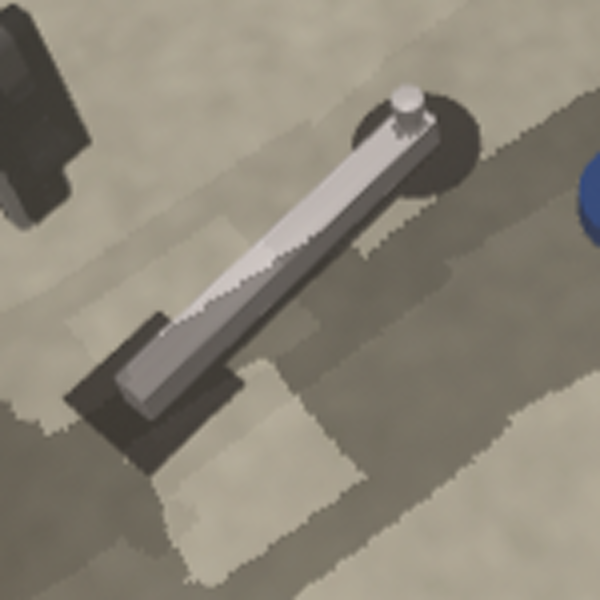

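Wrist: the square mark spans (291–344, 127–179) with the bar's plain end face at (318,167), centred on it. Scene crop: the knob end is on the round mark at (408,125). One numeric check before handing in.

Run:
```python
from h import *
import pickle
c=pickle.load(open('pics/w15.pkl','rb'))
sq=ray('w',(317.5,153),0,c);f=ray('w',(318.5,167),22,c);b=ray('w',(317,20),22,c);u=(f-b)/np.linalg.norm(f-b)
pl=f-10*u;print('square',sq.round(1),'plain',pl.round(1),'knob',(pl-180*u).round(1),'angle',np.degrees(np.arctan2(u[1],u[0])))
s=monitor.sense();print(s['clock'],s['qvel'].round(3))
```

```text
square [670.5  90.    0. ] plain [672.6  91.8  22. ] knob [502.   34.3  22. ] angle 18.636373294459503
15.5333 [-0.001  0.004  0.007  0.    -0.001  0.001]
```

Both ends lie within about 3 mm of their marks and the arm is clear and still, so I'm handing in.

```bash
python3 -c "
from rig import sign_off
print(sign_off())"
```

```text
the job is handed in; nothing more can be done
None
```

The check bar is parked on its inlay, and I handed the job in at about 15.5 s with the gripper open and well clear.

- **First swing:** I pinched the bar near its knob end and swung it about 72° clockwise (seen from above) about the plain end onto the round mark, then let go.
- **Second swing:** I pinched it near its plain end and swung it about 71° the other way about the knob end onto the square mark, let go and rose clear.

**Final checks:**

| Point | Measured (mm) | Mark (mm) | Offset |
|---|---|---|---|
| Plain end | (672.6, 91.8) | square (670.5, 90.0), same view | about 3 mm |
| Knob end, from the bar's length and direction | (502, 34) | round (about 499, 33), from earlier views | about 3 mm |

The bar lies along the strip to within about 0.6°. The knob end's position was computed rather than measured directly, but the scene picture also shows it on the round mark.

**What went less smoothly:**
- **Plain end shifted briefly:** At the end of the first swing, down-pressure of up to 30 N at the wrist made the bar drag. The tool lagged about 4 mm, and the plain end moved with it.
- **How I corrected it:** I eased the height, nudged forward (about 3 mm too far) and came back. A wrist view after release put the plain end within about 2 mm of where it started.
- **Lift not fully ruled out:** During that correction the wrist carried 5 to 6 N of the bar's roughly 7 N weight. The measured height rose only about 0.5 mm, so I don't think the bar came clear of the counter, but I had no direct check.

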